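# Stand the tall shaker on the narrow condiment shelf

### The arm

A 6-joint arm with a two-finger parallel gripper is mounted at the origin on the work surface. World frame = base frame: x ahead of the robot, y to its left, z up, the work surface at z = 0. Lengths are in m, angles in rad, forces in N, time in s.
With the tool pointing down it reaches from about 0.375 to 0.975 m from the base axis. Payload 3.8 kg.
Tool frame: the origin (TCP) lies midway between the tips of the shut fingers; the grasp point (between the pads) lies 19 mm behind it; z points along the fingers, y is the direction in which the jaws open and shut (so a half turn about z gives the same grasp; the last joint's range is limited). The gripper opens to 85 mm and grips with 20 to 120 N. Pads are 22 mm wide; open, the fingers measure 114 mm over their backs; the gripper's body (76 mm by 85 mm) begins 54 mm behind the grasp point. The pads swing forward as they close: fully open they stand 13 mm farther back than shut.
Start: joints at [-1.28, 0.264, 1.604, -0, 1.274, -0.037], TCP at [0.217, -0.639, 0.231] pointing down, gripper open.
Joint ranges: [-2.63, 2.63], [-0.94, 2.18], [0.31, 2.57], [-1.31, 4.45], [0, 2.66], [-2.55, 2.55]. Speed limits (rad/s): [2.57, 2.57, 3.14, 3.14, 3.14, 3.14].

### API

Orientations are given as a rotation vector (axis times angle).
In Python, from workcell import bot gives the robot as it stands.
- The arm moves only by the shell command python3 -m inch 'ROWS' [FORCE]. ROWS is JSON, a list of rows, each an object of numbers: "dx", "dy", "dz": the shift along the tool's x, y, z in m; "ax", "ay", "az": the turn, a rotation vector about the tool's x, y, z in degrees; "fingers": the opening, from -1 (shut) to 1 (fully open). A call has 1 to 20 rows; each row is the pose to reach, as a shift and turn from the pose measured when the call began, along the tool's axes at that moment; what a row does not reach only later rows make up. A row lasts 1/8 s, in which the tool goes at most 62.5 mm and 10.7 degrees, less where a joint would pass 70% of its speed; a pose out of reach is approached as far as the arm can. A call with a gripper value outside its range is refused whole. The fingers move at their own pace and stop on an object; FORCE is the grip in N (left out, the last holds). Time passes only in rows, so rows that repeat a pose let the fingers close. It gives the time, the measured TCP pose, the force and the opening at its end, in the units of the state.
- bot.read_state(): the state, without advancing time (a new reading comes with each control period).
- bot.read_camera(name): name is "scene" or "top" or "wrist"; returns (picture, depth): 400x640x3 uint8, blue, green, red; 400x640 float32, m along the optical axis (not along the pixel's ray), 0 where there is no reading.
- bot.get_calibration(name): a dict with "intrinsics" (3x3 intrinsics, pixels), "distortion" ([k1, k2, p1, p2, k3] as OpenCV has them; the pictures are not rectified), "view" (4x4, takes a point from world to camera coordinates). Camera axes: x right, y down, z forward; pixel columns grow to the right and rows downward; lengths in m; the calibration is good to about 2 mm. A picture is of the moment at which its call begins: read the wrist's pose just before it. get_calibration takes no time and is no camera call; for the wrist camera it gives the pose at the moment of the call.
- bot.finish_job(): hands the job in, once; it reports no verdict.
Trained networks look in the newest picture that a camera, given by its name, has taken for a name from the list of things; names that differ only in an ending like _2 or _b are one class to them, and where a whole thing is asked for, a point or a joint stands for the part that bears it (a point fixed in the world has none). Each returns a list of dicts, best first, with "p" (0 to 1); they miss things now and then, are a little off and sometimes report something else, mostly with a low value. They report only what shows in the picture. A call takes as long as a camera call.
- bot.masks_of(camera, thing): "region" (400x640 bool, what is visible of it) and "box" ([left, top, right, bottom] in pixels, round what is visible of it).
The state is a dict: "time": time; "q": joint angles; "joint_vel": joint speeds; "joint_torque": joint torques, N m; "tool_pos": TCP position; "tcp_rot": TCP orientation; "wrist_force": force on the tool from outside, world axes, zero at the start; "torque": the same for the moment, N m; "width": opening from 0.0 (shut) to 1.0 (fully open).
Only numpy, scipy, OpenCV 4.12 (cv2) and the standard library are available. Lean on these libraries where they do the work, as an engineer would, in place of code of your own. Each camera call takes 0.05 s, during which the arm holds its last target. There are 200 camera calls.

### The job

Tidy the worktop: take the tall steel shaker and stand it upright on the narrow raised shelf, in the gap between the two white canisters and about midway between the shelf's front and back edges. Set it down rather than dropping it, and leave the two canisters where they stand.

Things in the scene. Friction and masses are not known exactly. Their poses are not given: they have to be found in the camera images.
- shaker: The tall stainless-steel shaker with a slightly domed, pierced top, standing upright on the worktop: a round cylinder 52 mm in diameter and 110 mm high, about 0.2 kg. Near it stand a shorter steel shaker of the same diameter (only 62 mm high) and a squat steel pot with a black knob (66 mm across, 51 mm high), which are not wanted. Any two of these three stand at least 85 mm apart, centre to centre. Origin at the centre of its underside, z up its axis.
- shelf: A narrow metal shelf fixed to the worktop: a flat plate 64 mm deep (its x axis), 360 mm long (its y axis) and 8 mm thick, without a rim, on a thin leg plate at either end. Its top surface is 90 mm above the worktop. Origin on the worktop below the centre of the plate, z up. It may be turned up to 25 degrees about the vertical; at no turn its x axis points away from the robot.
- canister_left: White ceramic canister with a wooden lid, 57 mm across and 60 mm high, loose, standing on the +y half of the shelf, 100 to 140 mm from the shelf's centre. Origin at the centre of its underside.
- canister_right: The same kind of canister on the -y half of the shelf, 100 to 140 mm from the shelf's centre; the clear gap between the two is at least 140 mm. Origin at the centre of its underside.

How it is judged:
At the end, for the whole second after the job is handed in: The tall shaker stands at rest and upright (within 7 degrees) on the shelf's top surface, between the two canisters, its centre within 16 mm of the shelf's long centre line and within 90 mm of the shelf's middle along its length (x of shaker in the frame of shelf between -0.016 and 0.016 m and y of shaker in the frame of shelf between -0.09 and 0.09 m and z of shaker in the frame of shelf between 0.084 and 0.096 m and angle between shaker's own z axis and vertical below 0.12 rad and linear speed of shaker below 0.03 m/s); the robot touches nothing.
It fails at once if a canister is shifted by more than 20 mm (distance of any of canister_left, canister_right from where it was at the start of the episode above 0.02 m).
It fails at once if the shaker is dropped or thrown (moves faster than 0.6 m/s out of the fingers, a fall of about 20 mm) (contact force between the fingers and shaker below 0.3 N and linear speed of shaker above 0.6 m/s).
It also fails if it takes over 38 s, if anything falls off the work surface, if the arm or the gripper's body presses on something with over 40 N, if the wrist force passes 120 N, or if a joint passes its speed limit or range.

## Working session

There is one attempt and no reset: what is moved stays moved. The work goes in short steps, Python scripts to look and compute and a shell command to move; the robot and the scene stay as the last step left them, time stands still between calls to the robot, and variables do not carry over. Pictures are saved under pics/ and viewed, about 8 in all and at most 12, crops included, and the job is handed in when it is done.

```bash
mkdir -p pics; ls; cat > h.py <<'E'
import numpy as np, cv2
from workcell import bot
def pts(cam, D, mask, C):
    K=np.array(C["intrinsics"]);d=np.array(C["distortion"]);V=np.array(C["view"])
    v,u=np.nonzero(mask&(D>0)); z=D[v,u]
    n=cv2.undistortPoints(np.stack([u,v],1).astype(float)[:,None],K,d)[:,0]
    P=np.c_[n*z[:,None],z]
    return (P-V[:3,3])@V[:3,:3], u, v
E
python3 - <<'E'
from h import *
for c in ("top","scene"):
    I,D=bot.read_camera(c);C=bot.get_calibration(c);cv2.imwrite(f"pics/{c}0.png",I)
    for t in ("shaker","shelf","canister_left","canister_right"):
        for m in bot.masks_of(c,t)[:3]:
            P,_,_=pts(c,D,m["region"],C)
            if len(P)==0: continue
            hi=P[P[:,2]>np.percentile(P[:,2],98)-.006]
            print(c,t,round(m["p"],2),np.round(m["box"]),np.round(np.median(P,0),3),"top",np.round(hi.mean(0),3),np.round(hi.max(0)-hi.min(0),3))
s=bot.read_state();print(s["time"],s["tool_pos"],s["tcp_rot"])
E
```

```text
pics
top shaker 0.92 [406. 169. 436. 194.] [ 0.596 -0.225  0.102] top [ 0.601 -0.234  0.108] [0.04  0.039 0.011]
top shelf 0.59 [190. 156. 340. 210.] [0.581 0.157 0.089] top [0.581 0.159 0.09 ] [0.129 0.356 0.064]
top canister_left 0.58 [199. 154. 227. 188.] [0.599 0.272 0.149] top [0.602 0.276 0.15 ] [0.054 0.055 0.007]
top canister_right 0.96 [304. 175. 332. 207.] [0.554 0.029 0.149] top [0.557 0.029 0.15 ] [0.055 0.053 0.008]
scene shaker 0.92 [178. 204. 211. 260.] [ 0.623 -0.23   0.067] top [ 0.609 -0.233  0.108] [0.044 0.043 0.008]
scene shelf 0.92 [287. 195. 453. 239.] [0.593 0.169 0.09 ] top [0.591 0.163 0.09 ] [0.128 0.36  0.015]
scene canister_left 0.56 [411. 173. 439. 208.] [0.623 0.268 0.134] top [0.609 0.274 0.15 ] [0.056 0.054 0.008]
scene canister_right 0.86 [300. 171. 322. 208.] [0.577 0.028 0.134] top [0.562 0.029 0.15 ] [0.058 0.056 0.008]
0.5 [ 0.21729864 -0.63904117  0.23121978] [-3.09940237e+00 -5.12603232e-01  5.11875692e-05]
```

View pics/top0.png

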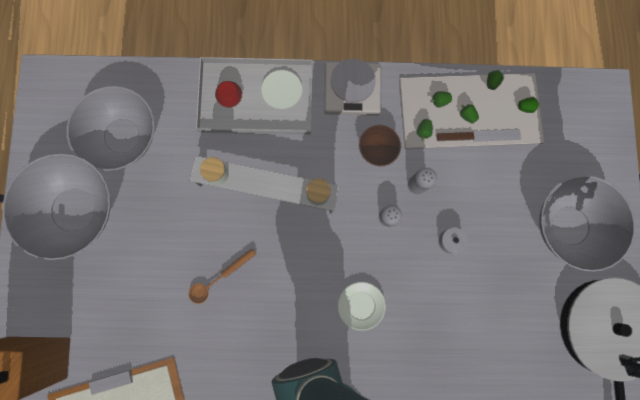

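View pics/scene0.png

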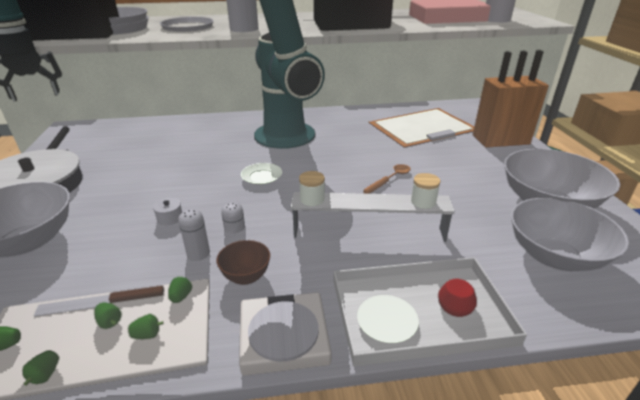

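```bash
python3 - <<'E'
from h import *
from scipy.spatial.transform import Rotation as R
for c in ("top","scene"):
    I,D=bot.read_camera(c);C=bot.get_calibration(c)
    m=bot.masks_of(c,"shelf")[0]["region"]
    P,_,_=pts(c,D,m,C); P=P[abs(P[:,2]-.09)<.008]
    (cx,cy),sz,a=cv2.minAreaRect(P[:,:2].astype(np.float32)); print(c,"shelf",cx,cy,sz,a)
    P,_,_=pts(c,D,np.ones(D.shape,bool),C)
    # all points near the shaker group above table
    q=P[(P[:,2]>.035)&(P[:,1]<-.05)&(P[:,0]>.35)&(P[:,0]<.95)&(P[:,1]>-.5)]
    g=np.zeros((700,700),np.uint8); g[((q[:,0]-.3)*1000).astype(int),((q[:,1]+.6)*1000).astype(int)]=255
    g=cv2.dilate(g,np.ones((7,7)))
    n,l,st,ce=cv2.connectedComponentsWithStats(g)
    for i in range(1,n):
        if st[i][4]>200:
            lab=l[((q[:,0]-.3)*1000).astype(int),((q[:,1]+.6)*1000).astype(int)]==i
            print(i,np.round([ce[i][1]/1000+.3,ce[i][0]/1000-.6],3),"wh(y,x)",st[i][2:4],"zmax",q[lab,2].max().round(3))
print(R.from_rotvec(bot.read_state()["tcp_rot"]).as_matrix().round(3))
E
```

```text
top shelf 0.5827966332435608 0.16037562489509583 (0.3610832095146179, 0.0644836351275444) 79.13500213623047
1 [ 0.454 -0.319] wh(y,x) [74 67] zmax 0.052
2 [ 0.513 -0.158] wh(y,x) [57 58] zmax 0.064
3 [ 0.601 -0.234] wh(y,x) [54 57] zmax 0.115
4 [ 0.695 -0.131] wh(y,x) [115 116] zmax 0.061
5 [ 0.744 -0.249] wh(y,x) [50 62] zmax 0.059
6 [ 0.79 -0.37] wh(y,x) [53 57] zmax 0.058
7 [ 0.859 -0.089] wh(y,x) [ 89 150] zmax 0.05
8 [ 0.829 -0.296] wh(y,x) [60 50] zmax 0.058
9 [ 0.887 -0.443] wh(y,x) [54 61] zmax 0.058
scene shelf 0.584343671798706 0.16045509278774261 (0.3587647080421448, 0.06814396381378174) 79.06475830078125
1 [ 0.455 -0.319] wh(y,x) [71 75] zmax 0.054
2 [ 0.52  -0.158] wh(y,x) [58 55] zmax 0.065
3 [ 0.607 -0.235] wh(y,x) [59 53] zmax 0.112
4 [ 0.691 -0.129] wh(y,x) [115 118] zmax 0.058
6 [ 0.75 -0.25] wh(y,x) [49 52] zmax 0.057
7 [ 0.794 -0.37 ] wh(y,x) [53 52] zmax 0.056
8 [ 0.861 -0.091] wh(y,x) [ 89 151] zmax 0.047
9 [ 0.833 -0.296] wh(y,x) [64 47] zmax 0.056
10 [ 0.891 -0.441] wh(y,x) [50 58] zmax 0.057
[[ 0.947  0.322  0.   ]
 [ 0.322 -0.947 -0.   ]
 [-0.     0.    -1.   ]]
```

The tall shaker is the right one: top view (425,178), scene view (194,233), with its top at z≈0.11. The shelf runs from (192,172) to (337,197) in the top view, with a canister at each end. The shelf is centred at (0.583, 0.160), with its long axis at about 79°. I'll move above the shaker at a safe height.

```bash
python3 -m inch '[{"dx":0.05,"dy":-0.026,"fingers":1},{"dx":0.1,"dy":-0.052,"fingers":1},{"dx":0.15,"dy":-0.078,"fingers":1},{"dx":0.2,"dy":-0.104,"fingers":1},{"dx":0.25,"dy":-0.13,"fingers":1},{"dx":0.3,"dy":-0.156,"fingers":1},{"dx":0.35,"dy":-0.182,"fingers":1},{"dx":0.4,"dy":-0.208,"fingers":1},{"dx":0.45,"dy":-0.234,"fingers":1},{"dx":0.48,"dy":-0.25,"fingers":1},{"dx":0.497,"dy":-0.2585,"fingers":1},{"dx":0.497,"dy":-0.2585,"fingers":1},{"dx":0.497,"dy":-0.2585,"fingers":1}]' 40
python3 - <<'E'
from h import *
from scipy.spatial.transform import Rotation as R
C=bot.get_calibration("wrist");I,D=bot.read_camera("wrist");cv2.imwrite("pics/w1.png",I)
for m in bot.masks_of("wrist","shaker")[:3]:
    P,u,v=pts("w",D,m["region"],C); hi=P[P[:,2]>.085]
    print(m["p"],m["box"],np.median(P,0).round(3), len(hi))
    if len(hi)>10: print(cv2.minEnclosingCircle(hi[:,:2].astype(np.float32)),hi[:,2].max())
s=bot.read_state();print(R.from_rotvec(s["tcp_rot"]).as_matrix().round(3),s["tool_pos"])
E
```

```text
[[ 0.947  0.322  0.   ]
 [ 0.322 -0.947 -0.   ]
 [-0.     0.    -1.   ]] [ 0.21732413 -0.6390688   0.23132127]invalid input at $[0]: expected keys dx, dy, dz, ax, ay, az, fingers
```

View pics/w1.png

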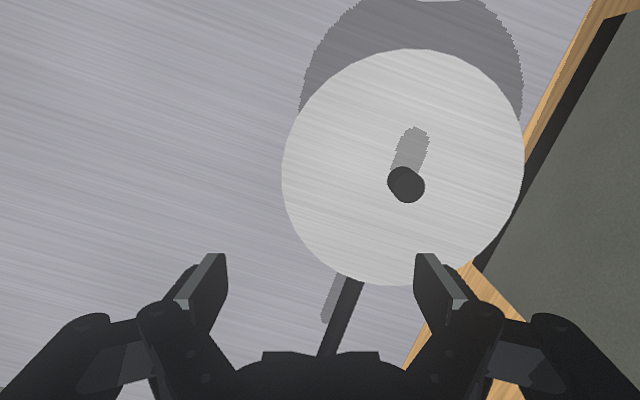

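The move was refused because every row needs all the keys. The picture still shows the start pose, with the pan lid (knob at 405,185) below the gripper. I'll resend with full rows.

```bash
python3 -m inch '[{"dx":0.05,"dy":-0.026,"dz":0,"ax":0,"ay":0,"az":0,"fingers":1},{"dx":0.1,"dy":-0.052,"dz":0,"ax":0,"ay":0,"az":0,"fingers":1},{"dx":0.15,"dy":-0.078,"dz":0,"ax":0,"ay":0,"az":0,"fingers":1},{"dx":0.2,"dy":-0.104,"dz":0,"ax":0,"ay":0,"az":0,"fingers":1},{"dx":0.25,"dy":-0.13,"dz":0,"ax":0,"ay":0,"az":0,"fingers":1},{"dx":0.3,"dy":-0.156,"dz":0,"ax":0,"ay":0,"az":0,"fingers":1},{"dx":0.35,"dy":-0.182,"dz":0,"ax":0,"ay":0,"az":0,"fingers":1},{"dx":0.4,"dy":-0.208,"dz":0,"ax":0,"ay":0,"az":0,"fingers":1},{"dx":0.45,"dy":-0.234,"dz":0,"ax":0,"ay":0,"az":0,"fingers":1},{"dx":0.48,"dy":-0.25,"dz":0,"ax":0,"ay":0,"az":0,"fingers":1},{"dx":0.497,"dy":-0.2585,"dz":0,"ax":0,"ay":0,"az":0,"fingers":1},{"dx":0.497,"dy":-0.2585,"dz":0,"ax":0,"ay":0,"az":0,"fingers":1},{"dx":0.497,"dy":-0.2585,"dz":0,"ax":0,"ay":0,"az":0,"fingers":1}]' 40
cat > w.py <<'E'
from h import *
import sys
from scipy.spatial.transform import Rotation as R
C=bot.get_calibration("wrist");I,D=bot.read_camera("wrist");cv2.imwrite(sys.argv[1],I)
for t in sys.argv[2:]:
  for m in bot.masks_of("wrist",t)[:3]:
    P,u,v=pts("w",D,m["region"],C); hi=P[P[:,2]>.085]
    print(t,m["p"],m["box"],np.median(P,0).round(3), len(hi))
    if len(hi)>10: print(cv2.minEnclosingCircle(hi[:,:2].astype(np.float32)),hi[:,2].max())
s=bot.read_state();print(R.from_rotvec(s["tcp_rot"]).as_matrix().round(3),s["tool_pos"],s["time"])
E
python3 w.py pics/w2.png shaker
```

```text
time: 2.42
tool_pos: [0.6038, -0.2354, 0.2312]
tcp_rot: [3.099, 0.511, -0.001]
wrist_force: [-0.5, -0.2, 0.1]
width: 1.002
shaker 0.94 [292.4, 143.0, 352.5, 212.2] [ 0.611 -0.234  0.106] 2484
((0.6039539575576782, -0.2362218052148819), 0.025898713618516922) 0.11123558857254352
shaker 0.42 [1.7, 85.1, 137.3, 192.2] [ 0.558 -0.011  0.087] 2876
((0.5573441386222839, 0.017584847286343575), 0.04767188802361488) 0.09389821020745079
[[ 0.947  0.32  -0.   ]
 [ 0.32  -0.947 -0.   ]
 [-0.     0.    -1.   ]] [ 0.60372524 -0.2355676   0.23132673] 2.525
```

View pics/w2.png

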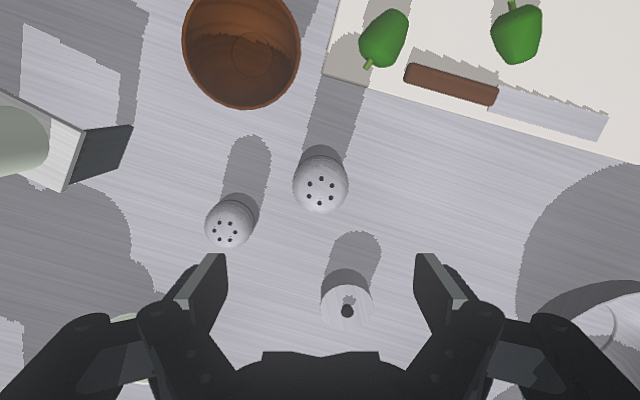

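The wrist view shows the tall shaker at (320,183), with the short one at (228,223) and the pot at (347,305). It puts the shaker at (0.604, -0.236) with a radius of 25.9 mm and its top at 0.111, and the TCP is within 1 mm of that. Next I'll go down and grip.

```bash
python3 -m inch '[{"dx":0,"dy":0.001,"dz":0.03,"ax":0,"ay":0,"az":0,"fingers":1},{"dx":0,"dy":0.001,"dz":0.06,"ax":0,"ay":0,"az":0,"fingers":1},{"dx":0,"dy":0.001,"dz":0.09,"ax":0,"ay":0,"az":0,"fingers":1},{"dx":0,"dy":0.001,"dz":0.12,"ax":0,"ay":0,"az":0,"fingers":1},{"dx":0,"dy":0.001,"dz":0.145,"ax":0,"ay":0,"az":0,"fingers":1},{"dx":0,"dy":0.001,"dz":0.165,"ax":0,"ay":0,"az":0,"fingers":1},{"dx":0,"dy":0.001,"dz":0.171,"ax":0,"ay":0,"az":0,"fingers":1},{"dx":0,"dy":0.001,"dz":0.171,"ax":0,"ay":0,"az":0,"fingers":1},{"dx":0,"dy":0.001,"dz":0.171,"ax":0,"ay":0,"az":0,"fingers":-1},{"dx":0,"dy":0.001,"dz":0.171,"ax":0,"ay":0,"az":0,"fingers":-1},{"dx":0,"dy":0.001,"dz":0.171,"ax":0,"ay":0,"az":0,"fingers":-1},{"dx":0,"dy":0.001,"dz":0.171,"ax":0,"ay":0,"az":0,"fingers":-1},{"dx":0,"dy":0.001,"dz":0.171,"ax":0,"ay":0,"az":0,"fingers":-1},{"dx":0,"dy":0.001,"dz":0.171,"ax":0,"ay":0,"az":0,"fingers":-1},{"dx":0,"dy":0.001,"dz":0.171,"ax":0,"ay":0,"az":0,"fingers":-1},{"dx":0,"dy":0.001,"dz":0.171,"ax":0,"ay":0,"az":0,"fingers":-1}]' 40
```

```text
time: 4.53
tool_pos: [0.6049, -0.2367, 0.0618]
tcp_rot: [3.099, 0.51, 0.002]
wrist_force: [-1.0, 2.1, 6.2]
width: 0.599
```

The opening is 0.599 × 85 ≈ 51 mm, which fits the 52 mm shaker. Now I'll lift it about 0.18 m.

```bash
python3 -m inch '[{"dx":0,"dy":0,"dz":-0.01,"ax":0,"ay":0,"az":0,"fingers":-1},{"dx":0,"dy":0,"dz":-0.03,"ax":0,"ay":0,"az":0,"fingers":-1},{"dx":0,"dy":0,"dz":-0.06,"ax":0,"ay":0,"az":0,"fingers":-1},{"dx":0,"dy":0,"dz":-0.09,"ax":0,"ay":0,"az":0,"fingers":-1},{"dx":0,"dy":0,"dz":-0.12,"ax":0,"ay":0,"az":0,"fingers":-1},{"dx":0,"dy":0,"dz":-0.15,"ax":0,"ay":0,"az":0,"fingers":-1},{"dx":0,"dy":0,"dz":-0.17,"ax":0,"ay":0,"az":0,"fingers":-1},{"dx":0,"dy":0,"dz":-0.18,"ax":0,"ay":0,"az":0,"fingers":-1},{"dx":0,"dy":0,"dz":-0.18,"ax":0,"ay":0,"az":0,"fingers":-1}]'
python3 - <<'E'
from h import *
from scipy.spatial.transform import Rotation as R
s=bot.read_state();M=R.from_rotvec(s["tcp_rot"]).as_matrix()
d=np.array([.189,.982]);t=np.array([.5832,.1604])-.008*d
print(t,s["tool_pos"],M.T@(np.r_[t,s["tool_pos"][2]]-s["tool_pos"]),s["wrist_force"])
print(M.round(3))
E
```

```text
time: 5.65
tool_pos: [0.6048, -0.2367, 0.2424]
tcp_rot: [3.098, 0.51, 0.003]
wrist_force: [-0.2, -0.3, -2.0]
width: 0.596
[0.581688 0.152544] [ 0.60479985 -0.23666684  0.24236948] [ 0.10284143 -0.37608846 -0.00058782] [-0.15686093 -0.31705385 -2.04991185]
[[ 0.947  0.32   0.002]
 [ 0.32  -0.947 -0.001]
 [ 0.002  0.002 -1.   ]]
```

```bash
python3 -m inch '[{"dx":0.004,"dy":-0.015,"dz":0,"ax":0,"ay":0,"az":0,"fingers":-1},{"dx":0.012,"dy":-0.045,"dz":0,"ax":0,"ay":0,"az":0,"fingers":-1},{"dx":0.022,"dy":-0.08,"dz":0,"ax":0,"ay":0,"az":0,"fingers":-1},{"dx":0.033,"dy":-0.12,"dz":0,"ax":0,"ay":0,"az":0,"fingers":-1},{"dx":0.044,"dy":-0.16,"dz":0,"ax":0,"ay":0,"az":0,"fingers":-1},{"dx":0.055,"dy":-0.2,"dz":0,"ax":0,"ay":0,"az":0,"fingers":-1},{"dx":0.066,"dy":-0.24,"dz":0,"ax":0,"ay":0,"az":0,"fingers":-1},{"dx":0.077,"dy":-0.28,"dz":0,"ax":0,"ay":0,"az":0,"fingers":-1},{"dx":0.088,"dy":-0.32,"dz":0,"ax":0,"ay":0,"az":0,"fingers":-1},{"dx":0.096,"dy":-0.35,"dz":0,"ax":0,"ay":0,"az":0,"fingers":-1},{"dx":0.101,"dy":-0.37,"dz":0,"ax":0,"ay":0,"az":0,"fingers":-1},{"dx":0.103,"dy":-0.376,"dz":0,"ax":0,"ay":0,"az":0,"fingers":-1},{"dx":0.103,"dy":-0.376,"dz":0,"ax":0,"ay":0,"az":0,"fingers":-1},{"dx":0.103,"dy":-0.376,"dz":0,"ax":0,"ay":0,"az":0,"fingers":-1}]'
cat > c.py <<'E'
from h import *
import sys
from scipy.spatial.transform import Rotation as R
for c in ("wrist","scene"):
    C=bot.get_calibration(c);I,D=bot.read_camera(c);cv2.imwrite(f"pics/{c}{sys.argv[1]}.png",I)
    for t in ("shelf","shaker","canister_left","canister_right"):
        for m in bot.masks_of(c,t)[:1]:
            P,_,_=pts(c,D,m["region"],C)
            if len(P)<50: continue
            z=np.percentile(P[:,2],97)
            if t=="shelf":
                P=P[abs(P[:,2]-.09)<.008]; print(c,t,m["p"],cv2.minAreaRect(P[:,:2].astype(np.float32)),P[:,2].mean())
            else:
                H=P[P[:,2]>z-.015];r=cv2.minEnclosingCircle(H[:,:2].astype(np.float32))
                print(c,t,m["p"],np.round(r[0],4),round(r[1],4),"z",np.percentile(P[:,2],[2,98]).round(3))
s=bot.read_state();print(s["tool_pos"],s["wrist_force"],s["time"],R.from_rotvec(s["tcp_rot"]).as_matrix().round(3))
E
python3 c.py 3
python3 -c "
import cv2,numpy as np
cv2.imwrite('pics/both3.png',cv2.resize(np.vstack([cv2.imread('pics/wrist3.png'),cv2.imread('pics/scene3.png')]),(480,600)))"
```

```text
time: 7.4
tool_pos: [0.582, 0.1515, 0.2417]
tcp_rot: [3.098, 0.508, 0.003]
wrist_force: [-0.3, 0.2, -1.5]
width: 0.6
wrist shelf 0.56 ((0.5839466452598572, 0.15985623002052307), (0.3595064878463745, 0.06448455899953842), 79.0892333984375) 0.08941493104463137
wrist shaker 0.65 [0.582  0.1503] 0.0259 z [0.192 0.29 ]
wrist canister_left 0.87 [0.6043 0.275 ] 0.0288 z [0.095 0.151]
wrist canister_right 0.8 [0.5774 0.0604] 0.0643 z [0.095 0.151]
scene shelf 0.81 ((0.5851095914840698, 0.16135954856872559), (0.3574187755584717, 0.06929464638233185), 79.55814361572266) 0.08990422058584958
scene shaker 0.74 [0.5884 0.1526] 0.0222 z [0.185 0.29 ]
scene canister_left 0.57 [0.6053 0.2764] 0.0303 z [0.092 0.152]
scene canister_right 0.89 [0.5589 0.0297] 0.0292 z [0.093 0.152]
[0.58189831 0.15243411 0.24181947] [-0.10304966  0.05741982 -2.24266823] 7.9 [[ 0.947  0.32   0.002]
 [ 0.32  -0.947 -0.001]
 [ 0.002  0.002 -1.   ]]
```

View pics/both3.png

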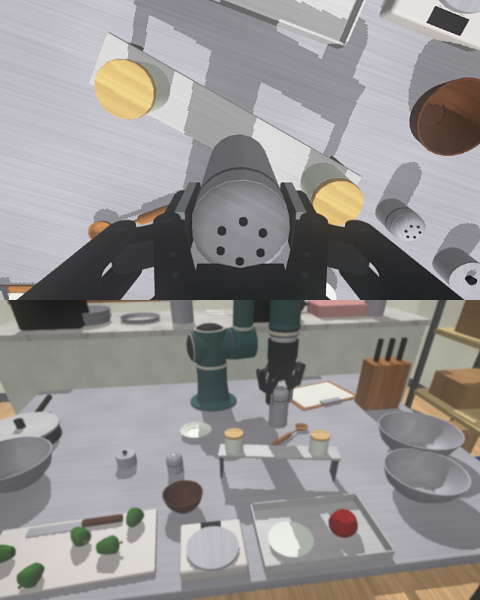

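The two views, stacked, show the shaker upright in the fingers above the gap between the canisters. The shaker is at (0.582, 0.151), less than 2 mm off the shelf's centre line. The underside is at about 0.180, so it needs to go down 90 mm, slowly at the end.

```bash
python3 -m inch '[{"dx":0,"dy":0,"dz":0.015,"ax":0,"ay":0,"az":0,"fingers":-1},{"dx":0,"dy":0,"dz":0.035,"ax":0,"ay":0,"az":0,"fingers":-1},{"dx":0,"dy":0,"dz":0.055,"ax":0,"ay":0,"az":0,"fingers":-1},{"dx":0,"dy":0,"dz":0.07,"ax":0,"ay":0,"az":0,"fingers":-1},{"dx":0,"dy":0,"dz":0.08,"ax":0,"ay":0,"az":0,"fingers":-1},{"dx":0,"dy":0,"dz":0.084,"ax":0,"ay":0,"az":0,"fingers":-1},{"dx":0,"dy":0,"dz":0.086,"ax":0,"ay":0,"az":0,"fingers":-1},{"dx":0,"dy":0,"dz":0.087,"ax":0,"ay":0,"az":0,"fingers":-1},{"dx":0,"dy":0,"dz":0.088,"ax":0,"ay":0,"az":0,"fingers":-1},{"dx":0,"dy":0,"dz":0.088,"ax":0,"ay":0,"az":0,"fingers":-1},{"dx":0,"dy":0,"dz":0.088,"ax":0,"ay":0,"az":0,"fingers":-1}]'
```

```text
time: 9.28
tool_pos: [0.5822, 0.1523, 0.154]
tcp_rot: [3.098, 0.51, 0.004]
wrist_force: [0.6, -0.8, -1.1]
width: 0.601
```

```bash
python3 -m inch '[{"dx":0,"dy":0,"dz":0.001,"ax":0,"ay":0,"az":0,"fingers":-1},{"dx":0,"dy":0,"dz":0.002,"ax":0,"ay":0,"az":0,"fingers":-1},{"dx":0,"dy":0,"dz":0.002,"ax":0,"ay":0,"az":0,"fingers":-1},{"dx":0,"dy":0,"dz":0.002,"ax":0,"ay":0,"az":0,"fingers":-1}]'
```

```text
time: 9.78
tool_pos: [0.5822, 0.1523, 0.152]
tcp_rot: [3.098, 0.51, 0.004]
wrist_force: [-0.3, -0.2, -1.9]
width: 0.596
```

```bash
python3 -m inch '[{"dx":0,"dy":0,"dz":0.001,"ax":0,"ay":0,"az":0,"fingers":-1},{"dx":0,"dy":0,"dz":0.001,"ax":0,"ay":0,"az":0,"fingers":-1},{"dx":0,"dy":0,"dz":0.001,"ax":0,"ay":0,"az":0,"fingers":-1}]'; python3 -m inch '[{"dx":0,"dy":0,"dz":0.001,"ax":0,"ay":0,"az":0,"fingers":-1},{"dx":0,"dy":0,"dz":0.001,"ax":0,"ay":0,"az":0,"fingers":-1},{"dx":0,"dy":0,"dz":0.001,"ax":0,"ay":0,"az":0,"fingers":-1}]'
```

```text
time: 10.15
tool_pos: [0.5826, 0.1525, 0.1518]
tcp_rot: [3.098, 0.51, 0.005]
wrist_force: [-1.6, 0.4, 5.7]
width: 0.596
time: 10.52
tool_pos: [0.5828, 0.1525, 0.1518]
tcp_rot: [3.098, 0.51, 0.006]
wrist_force: [-2.1, 0.5, 6.3]
width: 0.599
```

Contact: the force has gone from −2 to +6 N. I'll open the fingers gradually, then retreat straight up.

```bash
python3 -m inch '[{"dx":0,"dy":0,"dz":0,"ax":0,"ay":0,"az":0,"fingers":0.25},{"dx":0,"dy":0,"dz":0,"ax":0,"ay":0,"az":0,"fingers":0.35},{"dx":0,"dy":0,"dz":0,"ax":0,"ay":0,"az":0,"fingers":0.5},{"dx":0,"dy":0,"dz":0,"ax":0,"ay":0,"az":0,"fingers":0.7},{"dx":0,"dy":0,"dz":0,"ax":0,"ay":0,"az":0,"fingers":1},{"dx":0,"dy":0,"dz":0,"ax":0,"ay":0,"az":0,"fingers":1},{"dx":0,"dy":0,"dz":0,"ax":0,"ay":0,"az":0,"fingers":1},{"dx":0,"dy":0,"dz":0,"ax":0,"ay":0,"az":0,"fingers":1}]'; python3 c.py 4
```

```text
time: 11.52
tool_pos: [0.5828, 0.1526, 0.1518]
tcp_rot: [3.098, 0.51, 0.006]
wrist_force: [0.4, 0.4, -0.1]
width: 1.003
wrist shelf 0.78 ((0.5838906764984131, 0.1594211459159851), (0.3603847026824951, 0.06468053162097931), 79.12193298339844) 0.08937862364637218
wrist canister_left 0.85 [0.6042 0.2749] 0.029 z [0.098 0.151]
scene shelf 0.67 ((0.5841495990753174, 0.16053079068660736), (0.35901063680648804, 0.06791984289884567), 79.00231170654297) 0.08983772477147782
scene shaker 0.8 [0.5857 0.1533] 0.0249 z [0.095 0.2  ]
scene canister_left 0.79 [0.6056 0.2738] 0.0295 z [0.093 0.152]
scene canister_right 0.77 [0.5593 0.0291] 0.0292 z [0.091 0.152]
[0.58273189 0.15255558 0.15178477] [ 0.55978076  0.40510277 -0.17885502] 12.025 [[ 0.947  0.32   0.004]
 [ 0.32  -0.947 -0.001]
 [ 0.004  0.002 -1.   ]]
```

```bash
python3 -m inch '[{"dx":0,"dy":0,"dz":-0.01,"ax":0,"ay":0,"az":0,"fingers":1},{"dx":0,"dy":0,"dz":-0.03,"ax":0,"ay":0,"az":0,"fingers":1},{"dx":0,"dy":0,"dz":-0.06,"ax":0,"ay":0,"az":0,"fingers":1},{"dx":0,"dy":0,"dz":-0.09,"ax":0,"ay":0,"az":0,"fingers":1},{"dx":0,"dy":0,"dz":-0.12,"ax":0,"ay":0,"az":0,"fingers":1},{"dx":0,"dy":0,"dz":-0.14,"ax":0,"ay":0,"az":0,"fingers":1},{"dx":0,"dy":0,"dz":-0.14,"ax":0,"ay":0,"az":0,"fingers":1},{"dx":0,"dy":0,"dz":-0.14,"ax":0,"ay":0,"az":0,"fingers":1}]'; python3 c.py 5
python3 -c "
import cv2,numpy as np
cv2.imwrite('pics/both5.png',cv2.resize(np.vstack([cv2.imread('pics/wrist5.png'),cv2.imread('pics/scene5.png')]),(480,600)))"
```

```text
time: 13.02
tool_pos: [0.5816, 0.1526, 0.2908]
tcp_rot: [3.098, 0.51, 0.004]
wrist_force: [1.1, -0.2, 0.3]
width: 0.999
wrist shelf 0.7 ((0.584240734577179, 0.159630686044693), (0.35983383655548096, 0.06437244266271591), 79.17005157470703) 0.08944452255012147
wrist shaker 0.85 [0.5823 0.1533] 0.0255 z [0.109 0.2  ]
wrist canister_left 0.59 [0.6038 0.275 ] 0.0285 z [0.099 0.151]
wrist canister_right 0.81 [0.5767 0.0589] 0.062 z [0.094 0.151]
scene shelf 0.76 ((0.5842227339744568, 0.16075564920902252), (0.35885733366012573, 0.06961037218570709), 78.85807800292969) 0.08982921151266021
scene shaker 0.65 [0.5849 0.1535] 0.0251 z [0.093 0.2  ]
scene canister_left 0.86 [0.6063 0.2748] 0.0294 z [0.095 0.152]
scene canister_right 0.98 [0.5584 0.0292] 0.0292 z [0.094 0.152]
[0.58211073 0.15266766 0.29155477] [-0.14533754 -0.51554805 -0.53618953] 13.525 [[ 0.947  0.32   0.004]
 [ 0.32  -0.947 -0.001]
 [ 0.003  0.002 -1.   ]]
```

View pics/both5.png

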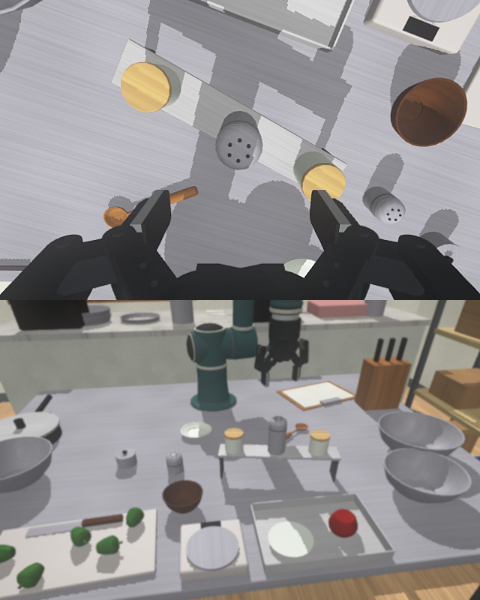

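The shaker stands upright on the shelf between the canisters: (239,145) in the wrist half of the picture, (278,435) in the scene half. Its top is at 0.200 and the gripper is clear, so I'll hand in.

```bash
python3 -c "
from workcell import bot; print(bot.finish_job())"
```

```text
the job is handed in; nothing more can be done
None
```

I gripped the tall shaker, lifted it over to the shelf and lowered it until the wrist force showed contact (about 6 N). I then opened the fingers slowly, backed straight up and handed the job in at about 13.5 s.

**Shaker:** The last check put it at about (0.582, 0.153). That is roughly 1 mm off the shelf's long centre line and 7 mm from its middle along the length. Its top is at 0.200 m, as it should be for the 110 mm shaker standing on the 90 mm shelf, and it looks upright in both views.

**Canisters and gripper:** Both canisters are where they started, within 2–3 mm of measurement noise. The gripper is clear, about 9 cm above the shaker.

**Failed or disagreeing:**
- My first move command was refused because its rows lacked some keys. Nothing moved.
- The wrist camera's fit of the right canister was unusable, with a radius of 62 mm against the true 28.5 mm, so I relied on the scene camera for that one.
- The scene and wrist cameras differ by 2–3 mm in the shaker's x.

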